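Slide the full coffee pot home into its bay

ROBOT

A 7-joint arm with a two-finger parallel gripper is mounted at the origin on the work surface. World frame = base frame: x ahead of the robot, y to its left, z up, the work surface at z = 0. Lengths are in m, angles in rad, forces in N, time in s.
With the tool pointing down it reaches from about 0.4 to 0.85 m from the base axis. Payload 10.4 kg.
Tool frame: the origin (TCP) lies between the finger pads; the fingertips stand 17 mm ahead of it and the grasp point (between the pads) lies 2 mm behind it; z points along the fingers, y is the direction in which the jaws open and shut (so a half turn about z gives the same grasp; the last joint's range is limited). The gripper opens to 85 mm and grips with 20 to 120 N. Pads are 22 mm wide; open, the fingers measure 114 mm over their backs; the gripper's body (76 mm by 85 mm) begins 54 mm behind the grasp point. The pads swing forward as they close: fully open they stand 13 mm farther back than shut.
Start: joints at [1.116, 0.332, -0.065, 1.46, 0.022, 1.35, -0.088], TCP at [0.262, -0.568, 0.21] pointing down, gripper open.
Joint ranges: [-2.6, 2.6], [-0.5, 2.12], [-1.47, 1.34], [0.16, 2.42], [-1.27, 4.41], [0.06, 2.06], [-2.6, 2.6]. Speed limits (rad/s): [2.22, 2.22, 2.79, 2.79, 3.14, 3.14, 3.14].

INTERFACE

Orientations are given as a unit quaternion [x, y, z, w].
In Python, from workcell import manip gives the robot as it stands.
- The arm moves only by the tool jog_arm, never from a script. Its argument "steps" is one flat list of numbers, 5 for each row, row after row: the finger opening in m, from 0 to 0.0854, then the shift along the tool's x, y, z in m, then the turn about the tool's z in rad. In form: [gripper, x, y, z, twist, gripper, x, y, z, twist, ...]. A call has exactly 10 rows; each row is the pose to reach, as a shift and turn from the pose commanded when the call began, along the tool's axes at that moment; what a row does not reach only later rows make up. A row lasts 1/10 s, in which the tool goes at most 50 mm and 8.59 degrees, less where a joint would pass 70% of its speed; a pose out of reach is approached as far as the arm can. A call with a gripper value outside its range is refused whole. The fingers move at their own pace and stop on an object; "grip_force" is the grip in N (left out, the last holds). Time passes only in rows, so rows that repeat a pose let the fingers close, or fill a call up. It gives the time, the measured TCP pose, the force and the opening at its end, in the units of the state.
- manip.get_obs(): the state, without advancing time (a new reading comes with each control period).
- manip.camera(name): name is "scene" or "side" or "wrist"; returns (picture, depth): 480x640x3 uint8, red, green, blue; 480x640 float32, m along the optical axis (not along the pixel's ray), 0 where there is no reading.
- manip.calibration(name): a dict with "mtx" (3x3 intrinsics, pixels), "world_to_cam" (4x4, takes a point from world to camera coordinates). Camera axes: x right, y down, z forward; pixel columns grow to the right and rows downward; lengths in m; the calibration is good to about 2 mm. The wrist camera is an equidistant fisheye: a pixel r from the principal point sees the ray r / f radians off the axis. A picture is of the moment at which its call begins: read the wrist's pose just before it. calibration takes no time and is no camera call; for the wrist camera it gives the pose at the moment of the call.
- manip.hand_in(): hands the job in, once; it reports no verdict.
The state is a dict: "clock": time; "joint_pos": joint angles; "joint_velocities": joint speeds; "tau": joint torques, N m; "position": TCP position; "ee_rot": TCP orientation; "ft_force": force on the tool from outside, world axes, zero at the start; "torque": the same for the moment, N m; "grip_width": opening from 0.0 (shut) to 1.0 (fully open).
Only numpy, scipy, OpenCV 4.12 (cv2) and the standard library are available. Lean on these libraries where they do the work, as an engineer would, in place of code of your own. Each camera call takes 0.05 s, during which the arm holds its last target.

TASK

The tall black clay coffee pot is full: without gripping or lifting it, push it gently along the ledge, low on its belly, until it stands upright and fully home against the back board of the empty bay in the middle of the pine cup rack. Never let it tip, do not touch its neck or handle, and leave the cups, pan, scoop and incense dish where they are.

Things in the scene. Friction and masses are not known exactly. Their poses are not given: they have to be found in the camera images.
- pot: Tall black clay coffee pot, loose, 0.5-1 kg, 276 mm tall with cork. Origin: centre of underside, z up. Flat foot radius 37 mm; belly radius 45 mm at 25-42 mm above the ledge, 39 at 68 mm, 26 at 98, 16.5 at 120 where the neck begins. Its x points to the handle side (at the start away from the robot within 30 degrees). Pushed low on the belly it slides; pushed high it tips.
- pot_neck: Neck and handle of the pot, rigid with it, same origin and axes as the pot. All above 120 mm: neck of radius 12 to 18 mm and a loop handle reaching 52 mm out along the pot's +x, 128 to 228 mm above the ledge. Not to be touched.
- rack: Fixed pine rack, 466 mm long (y), 40 mm high, from x = -35 (front, to the robot) to +57 mm. In the middle the empty pot bay, no floor: 110 mm wide between side walls (inner faces y = -55, +55 mm, x = -35 to +45), its back board's face at x = +45 mm. Two cup slots each side. Origin: on the ledge, where the centre of the pot's underside is when home; x points into the bay.
- bay_home (a point): Point on the ledge in the pot bay where the centre of the pot's underside is when the pot touches the back board, midway between the side walls; axes as the rack's (x into the bay).
- pan: Flat steel roasting pan, 196 mm across, 28 mm high, with a short flat handle out to 177 mm along its -y. Origin: centre of its underside. Bystander.
- scoop: Green plastic scoop, 141 mm long along its x, 35 mm high. Origin on its underside, about the middle. Bystander.
- dish: Small blue ceramic incense dish, 88 mm across, 24 mm high. Origin: centre of its underside. Bystander.
- cup0: White ceramic cup, 64 mm across and 58 mm high, loose in the rack slot at rack x = 9, y = -185 mm, on an 8 mm floor. Origin: centre of its underside. Bystander.
- cup1: White ceramic cup, 64 mm across and 58 mm high, loose in the rack slot at rack x = 9, y = -103 mm, on an 8 mm floor. Origin: centre of its underside. Bystander.
- cup2: White ceramic cup, 64 mm across and 58 mm high, loose in the rack slot at rack x = 9, y = 103 mm, on an 8 mm floor. Origin: centre of its underside. Bystander.
- cup3: White ceramic cup, 64 mm across and 58 mm high, loose in the rack slot at rack x = 9, y = 185 mm, on an 8 mm floor. Origin: centre of its underside. Bystander.

How it is judged:
By the outcome, as a careful person would: the job done as asked, in the order asked, and still so for the second after the job is handed in, with the robot touching nothing.
It also fails if it takes over 61 s, if anything falls off the work surface, if the arm or the gripper's body presses on something with over 40 N, if the wrist force passes 120 N, or if a joint passes its speed limit or range.

## Working session

There is one attempt and no reset: what is moved stays moved. The work goes in short steps, Python scripts to look and compute and a tool call to move; the robot and the scene stay as the last step left them, time stands still between calls to the robot, and variables do not carry over. Pictures are saved under pics/ and viewed, and the job is handed in when it is done.

Besides the shell and the picture viewer there is one more tool, called after "Request:" in YAML: its name, and indented under it one key for each argument. jog_arm: Moves the arm, as the interface text tells. Its arguments: {"type":"object","properties":{"steps":{"type":"array"},"grip_force":{"type":"number"}},"required":["steps"]}

```bash
mkdir -p pics; python3 - <<'E'
from workcell import manip
import cv2,numpy as np
o=manip.get_obs();print(o)
for n in ["scene","side"]:
    p,d=manip.camera(n);c=manip.calibration(n);print(n,c)
    cv2.imwrite(f"pics/{n}0.png",p[:,:,::-1]);np.savez(f"pics/{n}0.npz",p=p,d=d,K=c["mtx"],T=c["world_to_cam"])
E
```

```text
{'clock': 0.0, 'joint_pos': array([ 1.11637572,  0.332862  , -0.0646879 ,  1.4609661 ,  0.02161117,
        1.3498819 , -0.0885054 ]), 'joint_velocities': array([-8.29495160e-04,  1.85996635e-03, -7.38995785e-05,  6.30843514e-04,
        3.63662664e-04,  2.15116691e-03, -1.84989243e-03]), 'tau': array([-1.80483057e-04, -6.25446224e+01,  4.87454468e-02, -3.91600406e+01,
        1.61217770e-02,  1.00009743e-02,  1.08142709e-05]), 'position': array([ 0.26138987, -0.56726356,  0.20941025]), 'ee_rot': array([ 9.76780769e-01,  2.14240111e-01, -1.91751054e-04, -6.84421457e-04]), 'ft_force': array([1.06155522, 0.05841486, 0.29241473]), 'torque': array([-0.02183963, -0.02509651, -0.00957954]), 'grip_width': 0.9997495617385834}
scene {'mtx': array([[468.23741936,   0.        , 315.27503546],
       [  0.        , 468.23741936, 239.17611095],
       [  0.        ,   0.        ,   1.        ]]), 'world_to_cam': array([[ 0.8363504 ,  0.54807177, -0.0116342 , -0.43354913],
       [ 0.45760086, -0.70966461, -0.53570291, -0.24669605],
       [-0.30186002,  0.44271152, -0.84432638,  1.50949182],
       [ 0.        ,  0.        ,  0.        ,  1.        ]])}
side {'mtx': array([[560.2739136,   0.       , 324.8647851],
       [  0.       , 560.2739136, 238.9796291],
       [  0.       ,   0.       ,   1.       ]]), 'world_to_cam': array([[-0.99109456, -0.13279675, -0.00982831,  0.5351564 ],
       [-0.09251074,  0.73975683, -0.6664845 ,  0.10647559],
       [ 0.09577753, -0.65963994, -0.7454541 ,  1.27771825],
       [ 0.        ,  0.        ,  0.        ,  1.        ]])}
```

View pics/scene0.png

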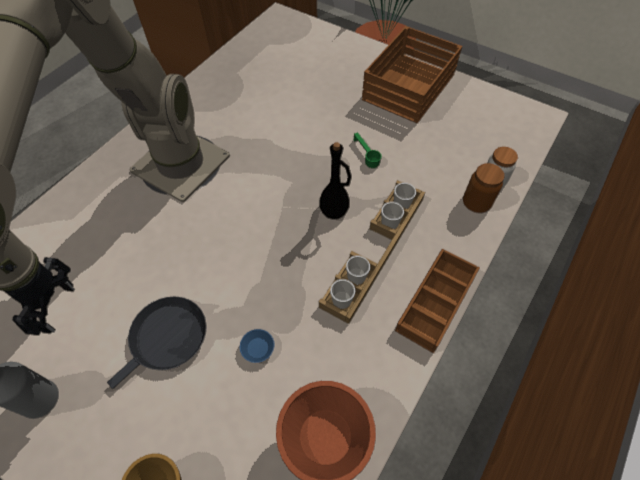

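View pics/side0.png

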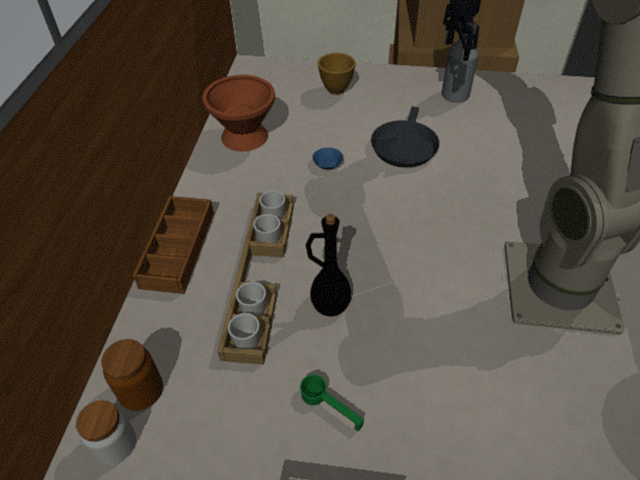

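The scene picture shows the pot's belly at about (335,202). The cups are at (343,293), (358,268), (392,213) and (405,192), with the empty bay around (375,240). In the side view the belly is at (331,293). Next I measure the pot and rack by depth.

```bash
cat > h.py <<'E'
import numpy as np,cv2
from scipy.optimize import least_squares
def cloud(p,d,K,T):
    v,u=np.indices(d.shape);z=d
    c=np.stack([(u-K[0,2])/K[0,0]*z,(v-K[1,2])/K[1,1]*z,z],-1)
    R=T[:3,:3];t=T[:3,3]
    return (c-t)@R
PR=np.array([[0,37],[25,45],[42,45],[68,39],[98,26],[120,16.5]])/1000
def potfit(W,x0):
    # W: Nx3 pot belly points
    r=np.interp(W[:,2],PR[:,1-1],PR[:,1])
    f=lambda q:np.hypot(W[:,0]-q[0],W[:,1]-q[1])-r
    s=least_squares(f,x0,loss='soft_l1',f_scale=.003)
    return s.x,np.sqrt(np.mean(s.fun**2))
def potmask(p,W,c=None,rad=.09):
    m=(p.max(-1)<40)&(W[...,2]>.015)&(W[...,2]<.115)
    if c is not None:m&=np.hypot(W[...,0]-c[0],W[...,1]-c[1])<rad
    return m
E
python3 - <<'E'
from h import *
for n,bx in [("scene",(335,202)),("side",(331,293))]:
    f=np.load(f"pics/{n}0.npz");p=f['p'];W=cloud(p,f['d'],f['K'],f['T'])
    c=W[bx[1],bx[0]];print(n,"belly pt",c,p[bx[1],bx[0]])
    m=potmask(p,W,c);q,e=potfit(W[m],c[:2]);print("pot",q,e,m.sum())
    # table z
    m=(np.hypot(W[...,0]-c[0],W[...,1]-c[1])<.25)&(abs(W[...,2])<.01);print("table z",np.median(W[...,2][m]))
    # whole pot: neck/handle
    m=(p.max(-1)<40)&(W[...,2]>.14)&(W[...,2]<.22)&(np.hypot(W[...,0]-c[0],W[...,1]-c[1])<.12)
    P=W[m];
    dd=P[:,:2]-q;far=np.hypot(*dd.T)>.035;print("handle dir",np.degrees(np.arctan2(*dd[far].mean(0)[::-1])),far.sum())
    # cups: white pixels at rim height
    hs=cv2.cvtColor(p,cv2.COLOR_RGB2HSV)
    m=((W[...,2]>.055)&(W[...,2]<.075)&(hs[...,1]<40)&(W[...,0]>c[0])&(np.hypot(W[...,0]-c[0],W[...,1]-c[1])<.4)).astype(np.uint8)
    k,l,st,ce=cv2.connectedComponentsWithStats(m)
    for i in range(1,k):
        if st[i,4]>25:
            P=W[l==i][:,:2];s=least_squares(lambda q:np.hypot(*(P-q).T)-.031,P.mean(0),loss='soft_l1',f_scale=.002);print("cup",ce[i].round(),st[i,4],s.x.round(4))
    # rack: wood points z .03-.045
    m=((W[...,2]>.034)&(W[...,2]<.046)&(hs[...,1]>60)&(np.hypot(W[...,0]-c[0]-.1,W[...,1]-c[1])<.32)).astype(np.uint8)
    k,l,st,ce=cv2.connectedComponentsWithStats(m)
    for i in range(1,k):
        if st[i,4]>60:
            P=W[l==i];r=cv2.minAreaRect((P[:,:2]).astype(np.float32)*1000);print("wood",ce[i].round(),st[i,4],r)
E
```

```text
scene belly pt [ 0.93114254 -0.60572483  1.13730398] [5 6 5]
pot [ 0.93114254 -0.60572483] nan 0
table z -0.0003831170393081835
handle dir nan 0
side belly pt [0.50704543 0.14312292 0.07848885] [0 0 5]
pot [0.51356646 0.11189568] 0.0014926038725920022 1347
table z 0.0011700201919323744
handle dir 1.146163911792016 91
cup [271. 200.] 230 [ 0.6894 -0.1308]
cup [266. 224.] 258 [ 0.6862 -0.0488]
cup [251. 293.] 304 [0.678  0.1572]
cup [243. 326.] 317 [0.6746 0.2389]
wood [243. 290.] 1234 ((684.6778564453125, 67.85447692871094), (92.49342346191406, 441.23309326171875), 2.387333869934082)
wood [180. 263.] 262 ((851.6502075195312, 44.868629455566406), (215.09898376464844, 74.4333267211914), 67.81541442871094)
wood [184. 239.] 67 ((875.5285034179688, 1.1810293197631836), (15.118073463439941, 37.474796295166016), 86.91861724853516)
wood [172. 259.] 119 ((886.576171875, 64.06306457519531), (60.54143142700195, 14.641281127929688), 3.7413313388824463)
wood [269. 286.] 63 ((651.0692138671875, 113.26202392578125), (29.007831573486328, 13.274483680725098), 0.7369261384010315)
wood [262. 317.] 63 ((647.8231811523438, 196.77481079101562), (27.52664566040039, 11.612530708312988), 10.064684867858887)
  return _methods._mean(a, axis=axis, dtype=dtype,
  ret = ret.dtype.type(ret / rcount)
<stdin>:11: RuntimeWarning: Mean of empty slice.
  ret = um.true_divide(
```

```bash
python3 - <<'E'
from h import *
f=np.load("pics/scene0.npz");p=f['p'];d=f['d'];W=cloud(p,d,f['K'],f['T']);W[d==0]=9
c=np.array([.5136,.112])
m=potmask(p,W,c);print(m.sum(), (d[180:220,315:350]==0).mean())
if m.sum()>20: print(potfit(W[m],c))
# ray based: silhouette of belly -> tangent midline check
K,T=f['K'],f['T']
def proj(P):
    q=T[:3,:3]@P+T[:3,3];q=K@q;return q[:2]/q[2]
print(proj(np.array([c[0],c[1],.035])))
mm=(p.max(-1)<35);ys,xs=np.nonzero(mm[150:225,310:360]);
for r in range(185,222,3):
    x=np.nonzero(mm[r,310:360])[0]+310
    if len(x):print(r,x.min(),x.max())
for n in ["scene","side"]:
    f=np.load(f"pics/{n}0.npz");p=f['p'];d=f['d'];W=cloud(p,d,f['K'],f['T']);W[d==0]=9
    hs=cv2.cvtColor(p,cv2.COLOR_RGB2HSV)
    if n=="scene":
        m=((W[...,2]>.055)&(W[...,2]<.075)&(hs[...,1]<40)&(W[...,0]>c[0])&(np.hypot(W[...,0]-c[0],W[...,1]-c[1])<.4)).astype(np.uint8)
        k,l,st,ce=cv2.connectedComponentsWithStats(m)
        for i in range(1,k):
            if st[i,4]>25:
                P=W[l==i][:,:2];s=least_squares(lambda q:np.hypot(*(P-q).T)-.031,P.mean(0),loss='soft_l1',f_scale=.002);print("cup",ce[i].round(),st[i,4],s.x.round(4))
    # rack frame guess
    th=np.radians(2.4);o=np.array([.672,.055]);ex=np.array([np.cos(th),np.sin(th)]);ey=np.array([-ex[1],ex[0]])
    a=(W[...,:2]-o)@ex;b=(W[...,:2]-o)@ey
    m=(abs(a)<.08)&(abs(b)<.26)&(W[...,2]>.036)&(W[...,2]<.044)&(hs[...,1]>60)
    for bb in np.arange(-.24,.25,.04):
        s=m&(abs(b-bb)<.02)
        if s.sum():print(n,"b%.2f"%bb,s.sum(),np.percentile(a[s],[1,50,99]).round(4))
    s=m&(a<.0);print("b at front",np.histogram(b[s],bins=np.arange(-.25,.26,.01)))
E
python3 -c "
import cv2
a=cv2.imread('pics/scene0.png')[120:340,290:460];cv2.imwrite('pics/sc_crop.png',cv2.resize(a,None,fx=2.7,fy=2.7,interpolation=cv2.INTER_CUBIC))
a=cv2.imread('pics/side0.png')[180:370,200:370];cv2.imwrite('pics/si_crop.png',cv2.resize(a,None,fx=3,fy=3,interpolation=cv2.INTER_CUBIC))"
```

```text
731 0.0035714285714285713
(array([0.51308614, 0.11028378]), np.float64(0.001848320416179492))
[334.6850811  201.73579215]
185 328 344
188 325 343
191 323 345
194 322 346
197 321 347
200 320 348
203 320 348
206 320 348
209 321 346
212 323 345
215 325 342
218 331 337
cup [404. 191.] 151 [0.676  0.2335]
cup [392. 211.] 163 [0.679  0.1516]
cup [358. 266.] 172 [ 0.6869 -0.0543]
cup [343. 290.] 168 [ 0.6902 -0.1358]
scene b-0.24 167 [-0.0316  0.0162  0.0575]
scene b-0.20 67 [0.0437 0.0524 0.0582]
scene b-0.16 112 [-0.0322  0.047   0.0582]
scene b-0.12 63 [0.0436 0.0524 0.0581]
scene b-0.08 111 [-0.0327  0.0461  0.0585]
scene b-0.04 58 [-0.0244  0.0525  0.0585]
scene b0.00 50 [0.047  0.0526 0.0584]
scene b0.04 140 [-0.0303  0.0271  0.0581]
scene b0.08 58 [-0.0184  0.0518  0.0585]
scene b0.12 68 [-0.0307  0.0503  0.0586]
scene b0.16 58 [-0.0304  0.0521  0.0588]
scene b0.20 51 [-0.0295  0.0507  0.0587]
scene b0.24 22 [-0.0301  0.0365  0.0554]
b at front (array([ 0, 44, 13,  0,  0,  0,  0,  0,  0, 10, 15,  0,  0,  0,  0,  0,  0,
        6, 18,  2,  0,  0,  0,  0,  0,  0,  0,  0,  0,  4, 33,  4
[... 2067 characters left out ...]
0e-01, -1.10000000e-01, -1.00000000e-01,
       -9.00000000e-02, -8.00000000e-02, -7.00000000e-02, -6.00000000e-02,
       -5.00000000e-02, -4.00000000e-02, -3.00000000e-02, -2.00000000e-02,
       -1.00000000e-02,  2.22044605e-16,  1.00000000e-02,  2.00000000e-02,
        3.00000000e-02,  4.00000000e-02,  5.00000000e-02,  6.00000000e-02,
        7.00000000e-02,  8.00000000e-02,  9.00000000e-02,  1.00000000e-01,
        1.10000000e-01,  1.20000000e-01,  1.30000000e-01,  1.40000000e-01,
        1.50000000e-01,  1.60000000e-01,  1.70000000e-01,  1.80000000e-01,
        1.90000000e-01,  2.00000000e-01,  2.10000000e-01,  2.20000000e-01,
        2.30000000e-01,  2.40000000e-01,  2.50000000e-01]))
```

View pics/si_crop.png

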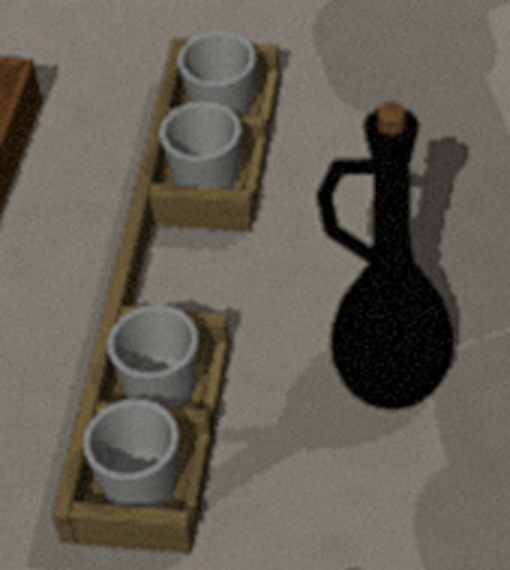

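View pics/sc_crop.png

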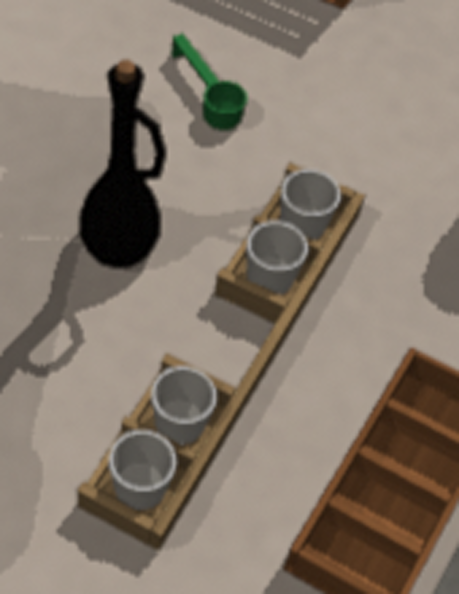

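```bash
python3 - <<'E'
from h import *
th=np.radians(2.4);o=np.array([.672,.055]);ex=np.array([np.cos(th),np.sin(th)]);ey=np.array([-ex[1],ex[0]])
for n in ["scene","side"]:
    f=np.load(f"pics/{n}0.npz");p=f['p'];d=f['d'];W=cloud(p,d,f['K'],f['T']);W[d==0]=9
    hs=cv2.cvtColor(p,cv2.COLOR_RGB2HSV)
    a=(W[...,:2]-o)@ex;b=(W[...,:2]-o)@ey
    m=(abs(a)<.08)&(abs(b)<.26)&(W[...,2]>.036)&(W[...,2]<.044)&(hs[...,1]>60)&(a<.035)
    for bb in (-.23,-.145,-.06,.06,.145,.23):
        s=m&(abs(b-bb)<.02)&(a<(.035 if abs(bb)<.1 else .035))&(a>-.025); print(n,bb,s.sum(),np.percentile(b[s],[2,50,98]).round(4))
    s=m&(a<-.02);print("front a",np.percentile(a[s],[2,50,98]).round(4))
    m=(abs(a-.05)<.02)&(abs(b)<.23)&(W[...,2]>.037)&(W[...,2]<.043)&(hs[...,1]>60)
    # backboard line fit
    P=np.stack([b[m],a[m]],1); P=P[P[:,1]>.044]; k=np.polyfit(P[:,0],P[:,1],1);print("back slope deg",np.degrees(k[0]),k[1])
    for r in (o,):
        W2=W[(abs(a-.03)<.04)&(abs(b)<.045)&(W[...,2]<.03)&(W[...,2]>.01)]
        if len(W2):print("face a",np.percentile((W2[:,:2]-o)@ex,[5,50,95]),len(W2))
E
```

```text
scene -0.23 100 [-0.2392 -0.2331 -0.227 ]
scene -0.145 28 [-0.1544 -0.1482 -0.1438]
scene -0.06 31 [-0.0732 -0.0654 -0.06  ]
scene 0.06 81 [0.0474 0.0549 0.0618]
scene 0.145 7 [0.1339 0.1394 0.1446]
scene 0.23 7 [0.2182 0.2228 0.2245]
front a [-0.0333 -0.0268 -0.0205]
back slope deg 0.024613833175660096 0.05248911231207386
face a [0.05782934 0.05827021 0.05869452] 32
side -0.23 8 [-0.2292 -0.226  -0.2219]
side -0.145 16 [-0.1506 -0.1452 -0.1388]
side -0.06 110 [-0.068  -0.0608 -0.0545]
side 0.06 38 [0.0524 0.0585 0.0649]
side 0.145 40 [0.1367 0.1432 0.1481]
side 0.23 170 [0.2181 0.2262 0.2315]
front a [-0.033  -0.0262 -0.0202]
back slope deg 0.008402012954016099 0.05150926901214084
face a [0.04612186 0.04671334 0.04771693] 65
```

```bash
python3 - <<'E'
from h import *
from workcell import manip
from scipy.spatial.transform import Rotation as Ro
o=manip.get_obs();R=Ro.from_quat(o['ee_rot']).as_matrix();t=o['position']
print(R)
for n in ["scene","side"]:
    f=np.load(f"pics/{n}0.npz");p=f['p'];d=f['d'];W=cloud(p,d,f['K'],f['T']);W[d==0]=9
    L=(W-t)@R
    for z in np.arange(-.14,.03,.01):
        m=(abs(L[...,2]-z)<.005)&(np.hypot(L[...,0],L[...,1])<.12)
        if m.sum()>3:print(n,"z%.2f"%z,m.sum(),"x",np.percentile(L[...,0][m],[1,99]).round(3),"y",np.percentile(L[...,1][m],[1,99]).round(3))
    hs=cv2.cvtColor(p,cv2.COLOR_RGB2HSV)
    g=(hs[...,0]>50)&(hs[...,0]<80)&(hs[...,1]>120)&(d>0)&(abs(W[...,0]-.5)<.3)&(abs(W[...,1]-.3)<.3)
    P=W[g];print("scoop",P[:,:2].min(0),P[:,:2].max(0),g.sum())
    for k in (P[:,0].argmin(),P[:,1].argmin(),P[:,0].argmax(),P[:,1].argmax()):print(P[k].round(3))
p,d=manip.camera("wrist");cv2.imwrite("pics/wrist0.png",p[:,:,::-1])
E
python3 -c "
import cv2
a=cv2.imread('pics/scene0.png')[220:360,0:120];cv2.imwrite('pics/g_crop.png',cv2.resize(a,None,fx=4,fy=4,interpolation=cv2.INTER_CUBIC))"
```

```text
[[ 9.08208213e-01  4.18518233e-01 -5.75320763e-04]
 [ 4.18518622e-01 -9.08207574e-01  1.07984111e-03]
 [-7.05774816e-05 -1.22150302e-03 -9.99999251e-01]]
scene z-0.14 236 x [-0.012  0.014] y [-0.065  0.07 ]
scene z-0.13 262 x [-0.011  0.021] y [-0.065  0.072]
scene z-0.12 194 x [-0.01   0.021] y [-0.066  0.073]
scene z-0.11 178 x [-0.009  0.02 ] y [-0.067  0.074]
scene z-0.10 257 x [-0.011  0.018] y [-0.069  0.075]
scene z-0.09 230 x [-0.012  0.016] y [-0.069  0.076]
scene z-0.08 108 x [-0.009  0.014] y [-0.07   0.076]
scene z-0.07 41 x [0.004 0.012] y [-0.057  0.059]
scene z-0.06 63 x [-0.006  0.012] y [-0.054  0.059]
scene z-0.05 63 x [-0.011  0.013] y [-0.054  0.059]
scene z-0.04 43 x [-0.01   0.012] y [-0.051  0.055]
scoop [0.42152507 0.06587727] [0.5517058  0.39073435] 295
[0.422 0.381 0.011]
[0.519 0.066 0.047]
[0.552 0.09  0.042]
[0.425 0.391 0.032]
side z-0.14 104 x [-0.009  0.016] y [-0.071  0.067]
side z-0.13 138 x [-0.011  0.022] y [-0.073  0.066]
side z-0.12 128 x [-0.01   0.022] y [-0.074  0.068]
side z-0.11 131 x [-0.01   0.019] y [-0.075  0.073]
side z-0.10 122 x [-0.01  0.02] y [-0.076  0.071]
side z-0.09 111 x [-0.011  0.016] y [-0.078  0.073]
side z-0.08 58 x [-0.007  0.015] y [-0.074  0.067]
side z-0.07 55 x [-0.01   0.012] y [-0.059  0.055]
side z-0.06 65 x [-0.011  0.013] y [-0.061  0.051]
side z-0.05 57 x [-0.01   0.013] y [-0.057  0.049]
side z-0.04 45 x [-0.01   0.015] y [-0.056  0.052]
side z-0.03 4 x [-0.009  0.007] y [-0.047  0.047]
scoop [0.41755186 0.10048853] [0.5589741 0.4002339] 1243
[0.418 0.389 0.016]
[0.485 0.1   0.086]
[0.559 0.114 0.181]
[0.425 0.4   0.032]
```

View pics/g_crop.png

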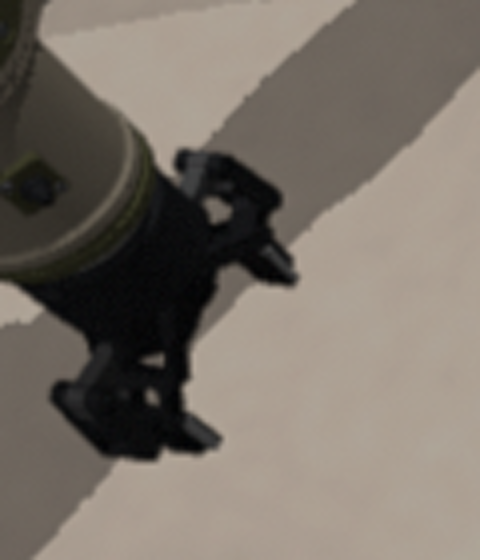

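View pics/wrist0.png

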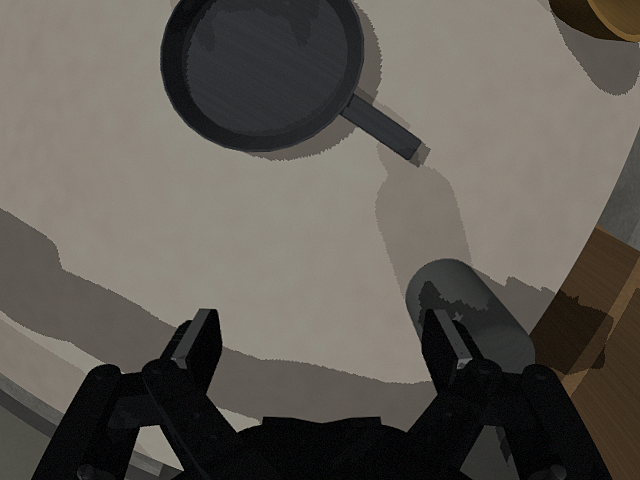

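```bash
python3 - <<'E'
from h import *
from workcell import manip
from scipy.spatial.transform import Rotation as Ro
o=manip.get_obs();R=Ro.from_quat(o['ee_rot']).as_matrix();t=o['position']
for n in ["scene","side"]:
    f=np.load(f"pics/{n}0.npz");p=f['p'];d=f['d'];K,T=f['K'],f['T'];W=cloud(p,d,K,T);W[d==0]=9
    L=(W-t)@R
    for P in ([0,0,0],[0,.043,0],[0,-.043,0],[0,.043,.017],[0,-.043,.017]):
        q=K@(T[:3,:3]@(R@np.array(P)+t)+T[:3,3]);print(n,P,(q[:2]/q[2]).round(1))
f=np.load("pics/scene0.npz");W=cloud(f['p'],f['d'],f['K'],f['T']);L=(W-t)@R
for u,v in [(72,289),(68,284),(52,328),(46,328)]:print(u,v,f['d'][v,u],L[v,u].round(3),f['p'][v,u])
E
```

```text
scene [0, 0, 0] [ 68.5 315.4]
scene [0, 0.043, 0] [ 59.7 334.4]
scene [0, -0.043, 0] [ 76.9 297.3]
scene [0, 0.043, 0.017] [ 63.5 337.3]
scene [0, -0.043, 0.017] [ 80.2 300.6]
side [0, 0, 0] [453.6  63.2]
side [0, 0.043, 0] [446.7  55.3]
side [0, -0.043, 0] [460.7  71.4]
side [0, 0.043, 0.017] [445.8  60.8]
side [0, -0.043, 0.017] [459.6  77. ]
72 289 0.9828208 [ 0.012 -0.041 -0.048] [32 31 33]
68 284 0.9707945 [ 0.01  -0.044 -0.064] [53 53 53]
52 328 0.9336964 [ 0.011  0.047 -0.051] [52 52 51]
46 328 0.9222042 [ 0.006  0.052 -0.062] [15 15 14]
```

```bash
python3 - <<'E'
import cv2,numpy as np
a=cv2.imread('pics/side0.png')[0:110,400:520].copy()
a=cv2.convertScaleAbs(a,alpha=2.0,beta=20)
cv2.imwrite('pics/gs_crop.png',cv2.resize(a,None,fx=5,fy=5,interpolation=cv2.INTER_CUBIC))
from h import *
from workcell import manip
from scipy.spatial.transform import Rotation as Ro
o=manip.get_obs();R=Ro.from_quat(o['ee_rot']).as_matrix();t=o['position']
for n in ["scene","side"]:
    f=np.load(f"pics/{n}0.npz");p=f['p'];d=f['d'];W=cloud(p,d,f['K'],f['T']);W[d==0]=9
    L=(W-t)@R
    m=(abs(L[...,0])<.04)&(abs(L[...,1])<.09)&(L[...,2]>-.06)&(L[...,2]<.15)
    print(n,np.histogram(L[...,2][m],bins=np.arange(-.06,.16,.005))[0])
c=manip.calibration("wrist");T=c['world_to_cam'];print(c['mtx']);C=-T[:3,:3].T@T[:3,3];print("cam in tool",(C-t)@R, (T[:3,:3]@R).round(3))
E
```

```text
scene [33 38 26 28 15  1  0  0  0  0  0  0  0  0  0  0  0  0  0  0  0  0  0  0
  0  0  0  0  0  0  0  0  0  0  0  0  0  0  0  0  0  0  0]
side [30 30 27 28 18  4  0  0  0  0  0  0  0  0  0  0  0  0  0  0  0  0  0  0
  0  0  0  0  0  0  0  0  0  0  0  0  0  0  0  0  0  0  0]
[[371.64829954   0.         321.30362242]
 [  0.         371.64829954 238.94312416]
 [  0.           0.           1.        ]]
cam in tool [ 0.08336483 -0.00024663 -0.16425811] [[ 0.     1.    -0.   ]
 [-0.946  0.    -0.323]
 [-0.323  0.     0.946]]
```

View pics/gs_crop.png

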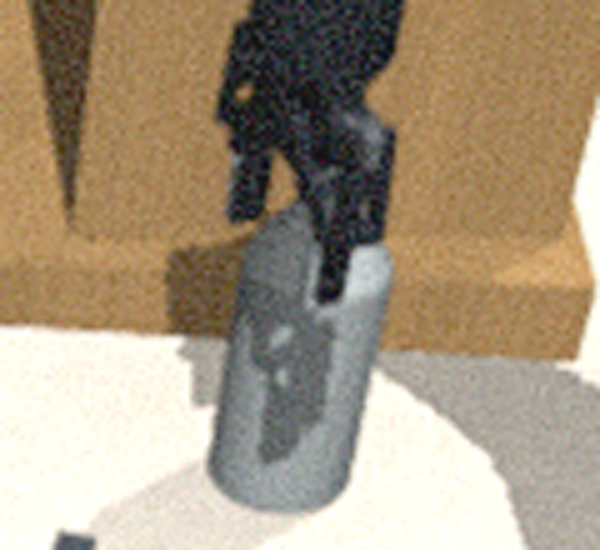

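```bash
python3 - <<'E'
from h import *
from workcell import manip
from scipy.spatial.transform import Rotation as Ro
o=manip.get_obs();R=Ro.from_quat(o['ee_rot']).as_matrix();t=o['position']
A=[]
for n,b in [("scene",-.003),("side",.003)]:
    f=np.load(f"pics/{n}0.npz");p=f['p'];d=f['d'];W=cloud(p,d,f['K'],f['T']);W[d==0]=9
    L=(W-t)@R
    L=L[(np.abs(L[...,:2])<.1).all(-1)&(L[...,2]>-.25)&(L[...,2]<0)];L[:,1]+=b;A.append(L)
for L in A:
  print()
  for z in np.arange(-.24,-.03,.01):
    m=L[abs(L[:,2]-z)<.005]
    if len(m)<4: continue
    print("%.2f"%z,len(m),"x",m[:,0].min().round(3),m[:,0].max().round(3),"y",m[:,1].min().round(3),m[:,1].max().round(3),"x at |y|<.045",np.abs(m[abs(m[:,1])<.045][:,0]).max(initial=0).round(3),"x at |y|>.06",np.abs(m[abs(m[:,1])>.06][:,0]).max(initial=0).round(3))
E
```

```text
-0.24 182 x 0.013 0.042 y -0.035 0.038 x at |y|<.045 0.042 x at |y|>.06 0.0
-0.23 258 x 0.008 0.044 y -0.039 0.042 x at |y|<.045 0.044 x at |y|>.06 0.0
-0.22 201 x 0.001 0.044 y -0.033 0.042 x at |y|<.045 0.044 x at |y|>.06 0.0
-0.21 106 x -0.001 0.044 y -0.032 0.043 x at |y|<.045 0.044 x at |y|>.06 0.0
-0.20 40 x 0.009 0.037 y -0.02 0.034 x at |y|<.045 0.037 x at |y|>.06 0.0
-0.19 248 x -0.016 0.039 y -0.029 0.037 x at |y|<.045 0.039 x at |y|>.06 0.0
-0.18 178 x -0.012 0.039 y -0.029 0.037 x at |y|<.045 0.039 x at |y|>.06 0.0
-0.17 175 x -0.011 0.039 y -0.029 0.037 x at |y|<.045 0.039 x at |y|>.06 0.0
-0.16 158 x -0.011 0.039 y -0.028 0.038 x at |y|<.045 0.039 x at |y|>.06 0.0
-0.15 70 x -0.009 0.038 y -0.027 0.037 x at |y|<.045 0.038 x at |y|>.06 0.0
-0.14 233 x -0.013 0.015 y -0.068 0.067 x at |y|<.045 0.012 x at |y|>.06 0.014
-0.13 264 x -0.013 0.021 y -0.07 0.069 x at |y|<.045 0.021 x at |y|>.06 0.015
-0.12 195 x -0.011 0.021 y -0.071 0.07 x at |y|<.045 0.021 x at |y|>.06 0.014
-0.11 176 x -0.011 0.021 y -0.072 0.072 x at |y|<.045 0.021 x at |y|>.06 0.013
-0.10 256 x -0.012 0.01
[... 1058 characters left out ...]

-0.12 129 x -0.013 0.023 y -0.071 0.072 x at |y|<.045 0.023 x at |y|>.06 0.016
-0.11 133 x -0.012 0.019 y -0.073 0.077 x at |y|<.045 0.019 x at |y|>.06 0.015
-0.10 120 x -0.011 0.021 y -0.074 0.074 x at |y|<.045 0.021 x at |y|>.06 0.016
-0.09 114 x -0.012 0.017 y -0.075 0.079 x at |y|<.045 0.017 x at |y|>.06 0.015
-0.08 58 x -0.007 0.015 y -0.071 0.072 x at |y|<.045 0.013 x at |y|>.06 0.014
-0.07 55 x -0.011 0.012 y -0.057 0.061 x at |y|<.045 0.012 x at |y|>.06 0.006
-0.06 64 x -0.011 0.013 y -0.059 0.056 x at |y|<.045 0.013 x at |y|>.06 0.0
-0.05 57 x -0.013 0.013 y -0.055 0.053 x at |y|<.045 0.012 x at |y|>.06 0.0
-0.04 46 x -0.011 0.017 y -0.053 0.057 x at |y|<.045 0.013 x at |y|>.06 0.0
```

The pot is at about (0.513, 0.111) and the bay home at about (0.673, 0.052), yawed 2.4°. All three cameras put the open fingertips about 36 mm behind the stated TCP, which does not match the text, so I'll rely on what I see. My plan is to push with the -x corner of the +y finger, jaws open. That keeps the gripper body clear of the neck.

Request:
jog_arm:
  steps: [0.085,0.028,-0.033,0,-0.08,0.085,0.056,-0.066,0,-0.16,0.085,0.085,-0.099,0,-0.24,0.085,0.113,-0.132,0,-0.32,0.085,0.141,-0.165,0,-0.4,0.085,0.17,-0.197,0,-0.48,0.085,0.198,-0.23,0,-0.56,0.085,0.226,-0.263,0,-0.64,0.085,0.254,-0.296,0,-0.72,0.085,0.283,-0.329,0,-0.8]

```text
clock: 1.15
position: [0.3809, -0.1488, 0.2102]
ee_rot: [0.815, 0.579, -0.0, 0.0]
ft_force: [0.6, 0.1, 0.2]
grip_width: 0.996
```

Request:
jog_arm:
  steps: [0.085,0.028,-0.008,0,-0.086,0.085,0.056,-0.015,0,-0.172,0.085,0.084,-0.023,0,-0.258,0.085,0.112,-0.031,0,-0.344,0.085,0.14,-0.038,0,-0.43,0.085,0.168,-0.046,0,-0.516,0.085,0.196,-0.054,0,-0.602,0.085,0.224,-0.061,0,-0.688,0.085,0.252,-0.069,0,-0.774,0.085,0.28,-0.077,0,-0.86]

```text
clock: 2.15
position: [0.4012, 0.1404, 0.2102]
ee_rot: [0.5, 0.866, -0.0, 0.0]
ft_force: [0.3, 0.4, -0.3]
grip_width: 0.995
```

```bash
cat > look.py <<'E'
from h import *
from workcell import manip
from scipy.spatial.transform import Rotation as Ro
import sys
tag=sys.argv[1]; c0=np.array([float(sys.argv[2]),float(sys.argv[3])])
o=manip.get_obs();R=Ro.from_quat(o['ee_rot']).as_matrix();t=o['position']
print("t",o['clock'],"pos",t.round(4),"xyaw",np.degrees(np.arctan2(R[1,0],R[0,0])).round(1),"F",o['ft_force'].round(2),"j",o['joint_pos'].round(2))
for n in ["scene","side"]:
    p,d=manip.camera(n);c=manip.calibration(n);K,T=c['mtx'],c['world_to_cam']
    cv2.imwrite(f"pics/{n}_{tag}.png",p[:,:,::-1]);np.savez(f"pics/{n}_{tag}.npz",p=p,d=d,K=K,T=T)
    W=cloud(p,d,K,T);W[d==0]=9;L=(W-t)@R
    tool=(abs(L[...,0])<.05)&(abs(L[...,1])<.085)
    m=potmask(p,W,c0,.055)&~((abs(L[...,0])<.022)&(abs(L[...,1])<.085))
    if m.sum()>20:
        q,e=potfit(W[m],c0);print(n,"pot",q.round(4),"rms",e.round(4),m.sum(),"in tool",(np.r_[q,0]-[t[0],t[1],0])@R)
    # neck axis: upright check
    for zz in (.06,.14,.2,.255):
        mm=(p.max(-1)<40)&(abs(W[...,2]-zz)<.012)&(np.hypot(W[...,0]-c0[0],W[...,1]-c0[1])<.028)
        if mm.sum()>3:print("  z",zz,np.median(W[mm][:,:2],0).round(4),mm.sum())
    g=tool&(np.abs(L[...,0])<.02)&(p.max(-1)<70)&(W[...,2]<.2)&(W[...,2]>.008)&(np.hypot(W[...,0]-c0[0],W[...,1]-c0[1])>.05)
    if g.sum():print("  finger low z",np.percentile(W[...,2][g],[0,1,3,10]).round(3),g.sum())
E
python3 look.py a .513 .111
```

```text
t 2.15 pos [0.4012 0.1404 0.2102] xyaw 120.0 F [ 0.34  0.42 -0.31] j [ 0.44 -0.1  -0.82  1.91 -0.08  1.3   0.17]
scene pot [0.5131 0.1102] rms 0.0019 721 in tool [-8.20966101e-02  8.17154207e-02  3.99725104e-05]
  z 0.14 [0.5225 0.0999] 74
  z 0.2 [0.519  0.1001] 48
  z 0.255 [0.5194 0.1001] 95
side pot [0.5136 0.112 ] rms 0.0016 1338 in tool [-8.08404612e-02  8.31039954e-02  3.94458117e-05]
  z 0.14 [0.5153 0.1219] 148
  z 0.2 [0.5112 0.1222] 89
  z 0.255 [0.5106 0.123 ] 171
```

Request:
jog_arm:
  steps: [0.085,0,0,0.016,0,0.085,0,0,0.032,0,0.085,0,0,0.048,0,0.085,0,0,0.064,0,0.085,0,0,0.08,0,0.085,0,0,0.096,0,0.085,0,0,0.112,0,0.085,0,0,0.128,0,0.085,0,0,0.144,0,0.085,0,0,0.16,0]

```text
clock: 3.25
position: [0.4013, 0.1385, 0.0494]
ee_rot: [0.502, 0.865, -0.0, 0.0]
ft_force: [0.5, 0.0, -0.1]
grip_width: 0.994
```

```bash
python3 look.py b .513 .111; python3 - <<'E'
import cv2
a=cv2.imread('pics/scene_b.png')[80:300,180:420];b=cv2.imread('pics/side_b.png')[180:400,250:490]
import numpy as np
im=cv2.resize(np.hstack([a,b]),(800,366),interpolation=cv2.INTER_CUBIC);cv2.imwrite('pics/b.png',im)
E
```

```text
t 3.25 pos [0.4013 0.1385 0.0494] xyaw 119.8 F [ 0.54  0.05 -0.14] j [ 0.38  0.14 -0.85  2.11  0.13  0.95 -0.02]
scene pot [0.513  0.1101] rms 0.0019 719 in tool [-8.00737431e-02  8.27819902e-02 -8.85807800e-07]
  z 0.14 [0.5219 0.0993] 73
  z 0.2 [0.5188 0.0992] 44
  z 0.255 [0.5183 0.0996] 101
  finger low z [0.092 0.099 0.105 0.127] 584
side pot [0.5136 0.112 ] rms 0.0015 1331 in tool [-7.87964448e-02  8.42722438e-02 -1.89496750e-06]
  z 0.14 [0.5151 0.122 ] 152
  z 0.2 [0.5115 0.1223] 87
  z 0.255 [0.5107 0.1237] 174
  finger low z [0.086 0.09  0.097 0.117] 1297
```

View pics/b.png

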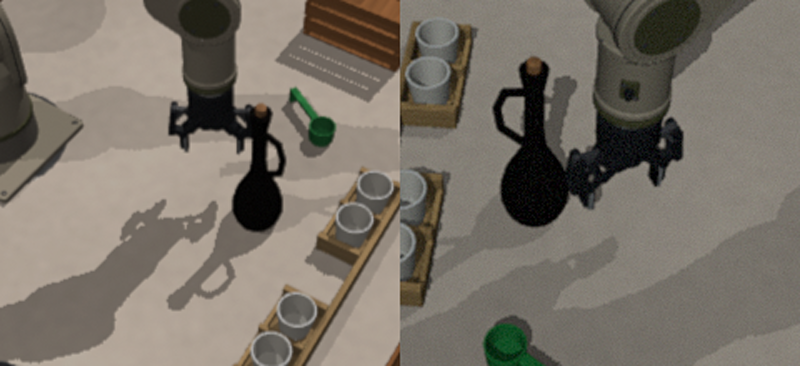

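The gripper stands clear beside the pot. With the TCP at 0.049 the fingertips show at about 0.087, so they are 37 mm above the reported TCP. I go down carefully until the tips are at about 32 mm.

Request:
jog_arm:
  steps: [0.085,0,0,0.006,0,0.085,0,0,0.012,0,0.085,0,0,0.018,0,0.085,0,0,0.023,0,0.085,0,0,0.028,0,0.085,0,0,0.032,0,0.085,0,0,0.036,0,0.085,0,0,0.038,0,0.085,0,0,0.04,0,0.085,0,0,0.04,0]

```text
clock: 4.35
position: [0.4013, 0.1392, 0.01]
ee_rot: [0.501, 0.865, -0.0, -0.0]
ft_force: [0.3, 0.3, 0.9]
grip_width: 0.998
```

```bash
python3 look.py c .513 .111
```

```text
t 4.35 pos [0.4013 0.1392 0.01  ] xyaw 119.9 F [0.31 0.32 0.87] j [ 0.35  0.22 -0.83  2.14  0.21  0.87 -0.09]
scene pot [0.5132 0.1102] rms 0.0019 726 in tool [-8.08963765e-02  8.25489238e-02 -2.47679199e-05]
  z 0.14 [0.5223 0.0996] 69
  z 0.2 [0.5177 0.1007] 53
  z 0.255 [0.5187 0.1001] 99
  finger low z [0.053 0.057 0.066 0.09 ] 558
side pot [0.5135 0.112 ] rms 0.0016 1302 in tool [-7.94942536e-02  8.37548318e-02 -2.49806181e-05]
  z 0.14 [0.5156 0.1222] 144
  z 0.2 [0.5114 0.1222] 86
  z 0.255 [0.5107 0.1236] 177
  finger low z [0.05  0.053 0.061 0.089] 1327
```

Request:
jog_arm:
  steps: [0.085,0,0,0.003,0,0.085,0,0,0.006,0,0.085,0,0,0.009,0,0.085,0,0,0.011,0,0.085,0,0,0.013,0,0.085,0,0,0.015,0,0.085,0,0,0.016,0,0.085,0,0,0.017,0,0.085,0,0,0.017,0,0.085,0,0,0.017,0]

```text
clock: 5.45
position: [0.4015, 0.1393, -0.0068]
ee_rot: [0.501, 0.865, -0.0, 0.0]
ft_force: [1.0, 0.4, -0.4]
grip_width: 0.992
```

```bash
python3 look.py d .513 .111;  python3 - <<'E'
import cv2
a=cv2.imread('pics/scene_d.png')[110:250,220:380];b=cv2.imread('pics/side_d.png')[220:360,290:450]
import numpy as np
im=cv2.resize(np.hstack([a,b]),(800,350),interpolation=cv2.INTER_CUBIC);im=cv2.convertScaleAbs(im,alpha=1.8);cv2.imwrite('pics/d.png',im)
E
```

```text
t 5.45 pos [ 0.4015  0.1393 -0.0068] xyaw 119.9 F [ 0.99  0.45 -0.43] j [ 0.33  0.26 -0.81  2.15  0.25  0.83 -0.12]
scene pot [0.513  0.1102] rms 0.0018 718 in tool [-8.07159683e-02  8.22398042e-02  1.26898812e-05]
  z 0.14 [0.521  0.0995] 74
  z 0.2 [0.5178 0.1002] 53
  z 0.255 [0.5194 0.1   ] 97
  finger low z [0.032 0.042 0.048 0.073] 549
side pot [0.5136 0.1119] rms 0.0016 1301 in tool [-7.95529527e-02  8.36393576e-02  1.26544246e-05]
  z 0.14 [0.5152 0.1225] 149
  z 0.2 [0.5112 0.1222] 93
  z 0.255 [0.5107 0.124 ] 173
  finger low z [0.03  0.037 0.045 0.069] 1323
```

View pics/d.png

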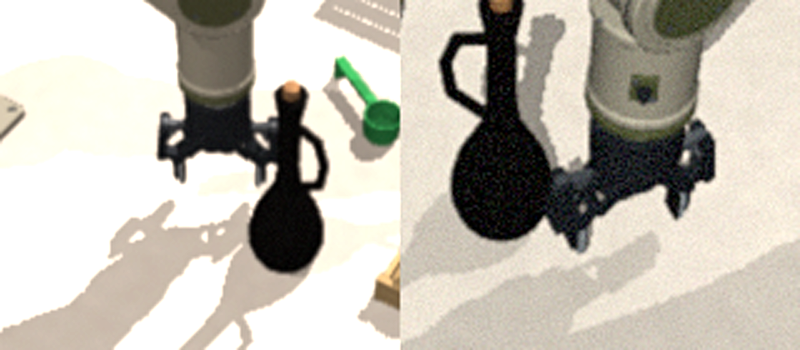

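Request:
jog_arm:
  steps: [0.085,-0.004,0.002,0,0,0.085,-0.0075,0.0045,0,0,0.085,-0.0113,0.006,0,0,0.085,-0.015,0.0075,0,0,0.085,-0.0188,0.0088,0,0,0.085,-0.0216,0.0098,0,0,0.085,-0.0244,0.0109,0,0,0.085,-0.0273,0.0119,0,0,0.085,-0.03,0.013,0,0,0.085,-0.032,0.0136,0,0]

```text
clock: 6.55
position: [0.4288, 0.1185, -0.0069]
ee_rot: [0.501, 0.866, -0.0, -0.0]
ft_force: [-3.4, 2.5, 2.5]
grip_width: 0.994
```

```bash
python3 look.py e .516 .108
```

```text
t 6.55 pos [ 0.4288  0.1185 -0.0069] xyaw 119.9 F [-3.37  2.48  2.53] j [ 0.35  0.3  -0.78  2.1   0.28  0.85 -0.07]
scene pot [0.5153 0.1087] rms 0.0017 722 in tool [-5.16298442e-02  7.00844640e-02 -7.53266270e-05]
  z 0.14 [0.5232 0.0976] 70
  z 0.2 [0.5209 0.0981] 48
  z 0.255 [0.5217 0.0983] 98
  finger low z [0.037 0.044 0.056 0.076] 418
side pot [0.516  0.1102] rms 0.0016 794 in tool [-5.07328970e-02  7.15182983e-02 -7.57035431e-05]
  z 0.14 [0.5175 0.1206] 152
  z 0.2 [0.5137 0.1206] 93
  z 0.255 [0.5126 0.1218] 171
  finger low z [0.032 0.037 0.043 0.066] 1252
```

Contact made at about 4 N. The pot is sliding along the push direction and the neck moves with it, so it stays upright. Continuing the diagonal push.

Request:
jog_arm:
  steps: [0.085,-0.0019,0.0007,0,0,0.085,-0.0047,0.0017,0,0,0.085,-0.0075,0.0027,0,0,0.085,-0.0103,0.0038,0,0,0.085,-0.0132,0.0048,0,0,0.085,-0.016,0.0058,0,0,0.085,-0.0188,0.0068,0,0,0.085,-0.0216,0.0079,0,0,0.085,-0.0244,0.0089,0,0,0.085,-0.0263,0.0096,0,0]

```text
clock: 7.65
position: [0.4508, 0.1, -0.0068]
ee_rot: [0.501, 0.865, 0.0, 0.0]
ft_force: [-2.5, 1.7, 1.2]
grip_width: 0.995
```

```bash
python3 look.py f .537 .092
```

```text
t 7.65 pos [ 0.4508  0.1    -0.0068] xyaw 119.8 F [-2.53  1.73  1.18] j [ 0.37  0.33 -0.76  2.06  0.3   0.86 -0.03]
scene pot [0.5391 0.0934] rms 0.0018 740 in tool [-4.97395083e-02  7.32881796e-02  1.30022978e-05]
  z 0.14 [0.5462 0.0829] 75
  z 0.2 [0.5441 0.0827] 55
  z 0.255 [0.5449 0.0834] 96
  finger low z [0.037 0.045 0.052 0.076] 397
side pot [0.54   0.0947] rms 0.0016 779 in tool [-4.90274947e-02  7.46973057e-02  1.30505704e-05]
  z 0.14 [0.5405 0.1056] 139
  z 0.2 [0.5371 0.1051] 87
  z 0.255 [0.5362 0.1064] 170
  finger low z [0.027 0.036 0.043 0.067] 1217
```

Request:
jog_arm:
  steps: [0.085,0.004,-0.0015,0,0,0.085,0.008,-0.003,0,0,0.085,0.0113,-0.0044,0,0,0.085,0.0133,-0.0012,0,0.035,0.085,0.0153,0.002,0,0.07,0.085,0.0173,0.005,0,0.105,0.085,0.0193,0.008,0,0.14,0.085,0.0212,0.0112,0,0.175,0.085,0.0231,0.0142,0,0.206,0.085,0.0231,0.0142,0,0.206]

```text
clock: 8.75
position: [0.4514, 0.1279, -0.0067]
ee_rot: [0.587, 0.809, 0.0, 0.0]
ft_force: [-0.5, 0.3, 0.3]
grip_width: 0.991
```

```bash
python3 look.py g .54 .094
```

```text
t 8.75 pos [ 0.4514  0.1279 -0.0067] xyaw 108.1 F [-0.5   0.35  0.29] j [ 0.29  0.34 -0.73  2.04  0.29  0.86 -0.29]
scene pot [0.5394 0.0929] rms 0.0018 732 in tool [-6.05555092e-02  7.27717222e-02  4.21616217e-05]
  z 0.14 [0.5475 0.0829] 71
  z 0.2 [0.5449 0.0833] 55
  z 0.255 [0.5454 0.0828] 96
  finger low z [0.038 0.043 0.051 0.074] 431
side pot [0.5398 0.0947] rms 0.0017 804 in tool [-5.90403454e-02  7.37115832e-02  4.26957357e-05]
  z 0.14 [0.5423 0.1047] 144
  z 0.2 [0.5371 0.1051] 86
  z 0.255 [0.5362 0.1062] 173
  finger low z [0.031 0.038 0.044 0.073] 1293
```

Request:
jog_arm:
  steps: [0.085,-0.0028,0.0025,0,0,0.085,-0.0056,0.0036,0,0,0.085,-0.0085,0.0046,0,0,0.085,-0.0103,0.0053,0,0,0.085,-0.0132,0.0063,0,0,0.085,-0.016,0.0073,0,0,0.085,-0.0188,0.0083,0,0,0.085,-0.0216,0.0094,0,0,0.085,-0.0244,0.0104,0,0,0.085,-0.0263,0.0111,0,0]

```text
clock: 9.85
position: [0.4702, 0.1054, -0.0068]
ee_rot: [0.588, 0.809, -0.0, 0.0]
ft_force: [-2.7, 2.8, 0.8]
grip_width: 0.993
```

```bash
python3 look.py h .552 .079
```

```text
t 9.85 pos [ 0.4702  0.1054 -0.0068] xyaw 108.0 F [-2.68  2.84  0.8 ] j [ 0.32  0.36 -0.71  2.01  0.3   0.87 -0.24]
scene pot [0.5537 0.0779] rms 0.0025 745 in tool [-5.20430304e-02  7.07933349e-02  2.83331560e-06]
  z 0.14 [0.5611 0.0674] 74
  z 0.2 [0.5582 0.0673] 50
  z 0.255 [0.5598 0.068 ] 103
  finger low z [0.039 0.045 0.049 0.076] 366
side pot [0.5544 0.0794] rms 0.0016 655 in tool [-5.08236313e-02  7.19823903e-02  2.61970266e-06]
  z 0.14 [0.5547 0.0898] 135
  z 0.2 [0.5516 0.0898] 92
  z 0.255 [0.551  0.0909] 169
  finger low z [0.034 0.039 0.045 0.073] 1194
```

Request:
jog_arm:
  steps: [0.085,-0.0018,0.0009,0,0,0.085,-0.0045,0.0021,0,0,0.085,-0.0072,0.0034,0,0,0.085,-0.01,0.0047,0,0,0.085,-0.0127,0.0059,0,0,0.085,-0.0154,0.0072,0,0,0.085,-0.0181,0.0085,0,0,0.085,-0.0208,0.0097,0,0,0.085,-0.0236,0.011,0,0,0.085,-0.0263,0.0123,0,0]

```text
clock: 10.95
position: [0.4901, 0.0843, -0.0068]
ee_rot: [0.587, 0.809, -0.0, 0.0]
ft_force: [-2.2, 2.6, 1.2]
grip_width: 0.995
```

```bash
python3 look.py i .573 .058
```

```text
t 10.95 pos [ 0.4901  0.0843 -0.0068] xyaw 108.0 F [-2.18  2.62  1.24] j [ 0.35  0.39 -0.69  1.98  0.32  0.88 -0.19]
scene pot [0.5747 0.0583] rms 0.002 748 in tool [-5.09550704e-02  7.23228858e-02  7.29358602e-06]
  z 0.14 [0.5821 0.0482] 78
  z 0.2 [0.5796 0.0477] 48
  z 0.255 [0.5808 0.048 ] 102
  finger low z [0.036 0.045 0.052 0.076] 382
side pot [0.5755 0.0595] rms 0.0017 643 in tool [-5.01313605e-02  7.35177322e-02  7.20934377e-06]
  z 0.14 [0.5751 0.0699] 136
  z 0.2 [0.5728 0.0698] 89
  z 0.255 [0.5719 0.0711] 169
  finger low z [0.033 0.038 0.047 0.075] 1187
```

Request:
jog_arm:
  steps: [0.085,0.005,-0.002,0,0,0.085,0.01,-0.0036,0,0,0.085,0.0139,-0.0051,0,0,0.085,0.004,-0.0115,0,-0.115,0.085,-0.0058,-0.0178,0,-0.23,0.085,-0.0156,-0.0241,0,-0.35,0.085,-0.0271,-0.0231,0,-0.47,0.085,-0.0387,-0.0221,0,-0.585,0.085,-0.0502,-0.0211,0,-0.7,0.085,-0.0502,-0.0211,0,-0.7]

```text
clock: 12.05
position: [0.4858, 0.029, -0.0068]
ee_rot: [0.274, 0.962, -0.0, 0.0]
ft_force: [-0.1, 0.3, 0.5]
grip_width: 0.997
```

```bash
python3 look.py j .575 .059;  python3 - <<'E'
import cv2
a=cv2.imread('pics/scene_j.png')[110:330,250:450];b=cv2.imread('pics/side_j.png')[170:390,210:410]
import numpy as np
im=cv2.resize(np.hstack([a,b]),(800,440),interpolation=cv2.INTER_CUBIC);im=cv2.convertScaleAbs(im,alpha=1.5);cv2.imwrite('pics/j.png',im)
E
```

```text
t 12.05 pos [ 0.4858  0.029  -0.0068] xyaw 148.1 F [-0.11  0.29  0.48] j [ 0.56  0.4  -0.8   2.    0.37  0.89  0.57]
scene pot [0.5753 0.0579] rms 0.0018 743 in tool [-6.08085809e-02  7.17669919e-02  1.16890328e-05]
  z 0.14 [0.5842 0.0481] 75
  z 0.2 [0.5814 0.0472] 47
  z 0.255 [0.5811 0.0477] 102
  finger low z [0.027 0.039 0.046 0.072] 580
side pot [0.5758 0.0596] rms 0.0018 1118 in tool [-6.03183708e-02  7.34479872e-02  1.11231324e-05]
  z 0.14 [0.5753 0.0702] 137
  z 0.2 [0.5728 0.0696] 93
  z 0.255 [0.5717 0.0704] 175
  finger low z [0.027 0.034 0.039 0.055] 1122
```

View pics/j.png

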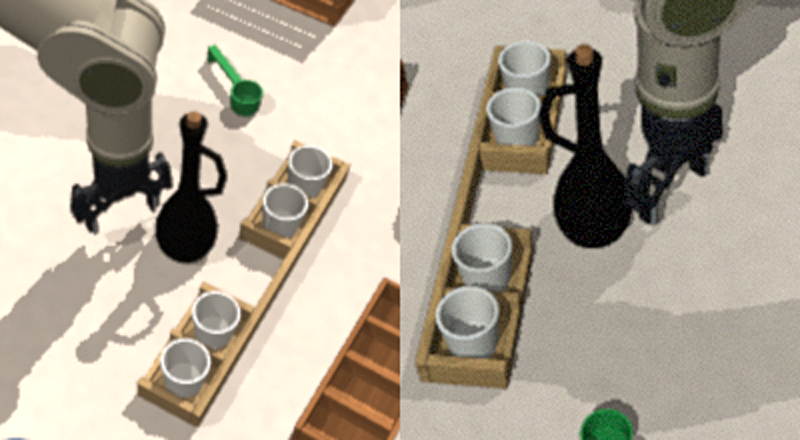

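Request:
jog_arm:
  steps: [0.085,-0.0028,0.002,0,0,0.085,-0.0056,0.0031,0,0,0.085,-0.0085,0.0041,0,0,0.085,-0.0103,0.0047,0,0,0.085,-0.0132,0.0058,0,0,0.085,-0.016,0.0068,0,0,0.085,-0.0188,0.0078,0,0,0.085,-0.0216,0.0089,0,0,0.085,-0.0244,0.0099,0,0,0.085,-0.0272,0.0109,0,0]

```text
clock: 13.15
position: [0.5144, 0.0251, -0.0069]
ee_rot: [0.274, 0.962, -0.0, -0.0]
ft_force: [-4.1, -0.1, 0.4]
grip_width: 0.994
```

```bash
python3 look.py k .594 .056
```

```text
t 13.15 pos [ 0.5144  0.0251 -0.0069] xyaw 148.1 F [-4.07 -0.13  0.37] j [ 0.53  0.45 -0.78  1.93  0.4   0.92  0.57]
scene pot [0.5941 0.055 ] rms 0.002 756 in tool [-5.18370096e-02  6.74897238e-02 -1.81131971e-05]
  z 0.14 [0.6028 0.0447] 81
  z 0.2 [0.5988 0.0444] 51
  z 0.255 [0.5991 0.0449] 103
  finger low z [0.03  0.038 0.046 0.075] 500
side pot [0.5953 0.0564] rms 0.0019 969 in tool [-5.21402947e-02  6.93477535e-02 -1.85093518e-05]
  z 0.14 [0.5959 0.067 ] 140
  z 0.2 [0.5914 0.067 ] 89
  z 0.255 [0.5911 0.068 ] 170
  finger low z [0.028 0.033 0.039 0.055] 1040
```

Request:
jog_arm:
  steps: [0.085,-0.0019,0.0007,0,0,0.085,-0.0047,0.0017,0,0,0.085,-0.0075,0.0028,0,0,0.085,-0.0103,0.004,0,0,0.085,-0.0132,0.005,0,0,0.085,-0.016,0.0061,0,0,0.085,-0.0188,0.0072,0,0,0.085,-0.0216,0.0083,0,0,0.085,-0.0244,0.0095,0,0,0.085,-0.0268,0.0104,0,0]

```text
clock: 14.25
position: [0.5428, 0.0199, -0.0068]
ee_rot: [0.274, 0.962, -0.0, 0.0]
ft_force: [-2.8, 0.1, -0.3]
grip_width: 0.994
```

```bash
python3 look.py l .622 .052
```

```text
t 14.25 pos [ 0.5428  0.0199 -0.0068] xyaw 148.2 F [-2.78  0.13 -0.32] j [ 0.51  0.5  -0.76  1.86  0.42  0.95  0.58]
scene pot [0.6227 0.0517] rms 0.0019 779 in tool [-5.10836300e-02  6.92079242e-02  7.24089921e-06]
  z 0.14 [0.6308 0.0418] 81
  z 0.2 [0.6278 0.0407] 48
  z 0.255 [0.628 0.041] 103
  finger low z [0.032 0.041 0.046 0.074] 490
side pot [0.6234 0.0534] rms 0.0018 952 in tool [-5.07920777e-02  7.10328615e-02  7.24233672e-06]
  z 0.14 [0.6231 0.0637] 137
  z 0.2 [0.6199 0.0631] 91
  z 0.255 [0.6181 0.0648] 162
  finger low z [0.028 0.033 0.04  0.055] 1065
```

Request:
jog_arm:
  steps: [0.085,-0.0017,0.0011,0,0,0.085,-0.0042,0.0026,0,0,0.085,-0.0068,0.0042,0,0,0.085,-0.0093,0.0058,0,0,0.085,-0.0119,0.0074,0,0,0.085,-0.0144,0.009,0,0,0.085,-0.017,0.0106,0,0,0.085,-0.0195,0.0122,0,0,0.085,-0.0221,0.0138,0,0,0.085,-0.0246,0.0154,0,0]

```text
clock: 15.35
position: [0.5718, 0.02, -0.0068]
ee_rot: [0.274, 0.962, 0.0, 0.0]
ft_force: [-3.0, 0.4, 0.7]
grip_width: 0.996
```

```bash
python3 look.py m .652 .051
```

```text
t 15.35 pos [ 0.5718  0.02   -0.0068] xyaw 148.2 F [-2.98  0.44  0.71] j [ 0.48  0.55 -0.74  1.78  0.44  0.98  0.58]
scene pot [0.6514 0.0503] rms 0.0017 787 in tool [-5.16789978e-02  6.76759073e-02  4.59663111e-06]
  z 0.14 [0.659  0.0396] 81
  z 0.2 [0.6553 0.0396] 50
  z 0.255 [0.6565 0.0393] 105
  finger low z [0.032 0.04  0.046 0.075] 506
side pot [0.6526 0.0519] rms 0.0019 895 in tool [-5.17684810e-02  6.96983568e-02  4.64090189e-06]
  z 0.14 [0.6514 0.062 ] 145
  z 0.2 [0.6479 0.0619] 93
  z 0.255 [0.6473 0.0635] 164
  finger low z [0.029 0.034 0.039 0.057] 1095
```

Request:
jog_arm:
  steps: [0.085,-0.0017,0.0011,0,0,0.085,-0.0033,0.0023,0,0,0.085,-0.005,0.0034,0,0,0.085,-0.0066,0.0045,0,0,0.085,-0.0083,0.0057,0,0,0.085,-0.0099,0.0068,0,0,0.085,-0.0116,0.0079,0,0,0.085,-0.0128,0.0088,0,0,0.085,-0.014,0.0096,0,0,0.085,-0.0148,0.0102,0,0]

```text
clock: 16.45
position: [0.5896, 0.0209, -0.0068]
ee_rot: [0.274, 0.962, 0.0, 0.0]
ft_force: [-3.7, -0.5, 0.9]
grip_width: 0.994
```

```bash
python3 look.py n .668 .052
```

```text
t 16.45 pos [ 0.5896  0.0209 -0.0068] xyaw 148.2 F [-3.68 -0.45  0.86] j [ 0.46  0.59 -0.73  1.73  0.45  1.    0.58]
scene pot [0.6692 0.0494] rms 0.0016 785 in tool [-5.25108998e-02  6.61394199e-02  7.95603280e-06]
  z 0.14 [0.6775 0.039 ] 87
  z 0.2 [0.6743 0.0386] 52
  z 0.255 [0.6735 0.0397] 107
  finger low z [0.034 0.039 0.047 0.076] 488
side pot [0.67   0.0511] rms 0.002 911 in tool [-5.23034734e-02  6.80241217e-02  8.00098785e-06]
  z 0.14 [0.6698 0.0604] 152
  z 0.2 [0.665  0.0607] 94
  z 0.255 [0.6634 0.0617] 163
  finger low z [0.03  0.035 0.04  0.057] 1093
```

Request:
jog_arm:
  steps: [0.085,-0.0006,0.0004,0,0,0.085,-0.0012,0.0007,0,0,0.085,-0.0017,0.0011,0,0,0.085,-0.0022,0.0014,0,0,0.085,-0.0026,0.0017,0,0,0.085,-0.003,0.002,0,0,0.085,-0.0034,0.0022,0,0,0.085,-0.0037,0.0024,0,0,0.085,-0.004,0.0026,0,0,0.085,-0.0042,0.0027,0,0]

```text
clock: 17.55
position: [0.5939, 0.0209, -0.0069]
ee_rot: [0.274, 0.962, -0.0, -0.001]
ft_force: [-7.2, 0.7, 4.3]
grip_width: 0.998
```

```bash
python3 look.py o .672 .051
```

```text
t 17.55 pos [ 0.5939  0.0209 -0.0069] xyaw 148.2 F [-7.2   0.66  4.34] j [ 0.46  0.59 -0.72  1.72  0.46  1.    0.58]
scene pot [0.6732 0.0489] rms 0.0016 785 in tool [-0.05266009  0.06559143 -0.00010869]
  z 0.14 [0.6825 0.0389] 91
  z 0.2 [0.6772 0.0387] 53
  z 0.255 [0.6776 0.0386] 109
  finger low z [0.03  0.038 0.044 0.076] 484
side pot [0.6737 0.0506] rms 0.002 888 in tool [-0.05219381  0.06729662 -0.00010986]
  z 0.14 [0.6722 0.0605] 149
  z 0.2 [0.6687 0.0608] 92
  z 0.255 [0.6679 0.0618] 165
  finger low z [0.028 0.033 0.039 0.054] 1100
```

Request:
jog_arm:
  steps: [0.085,-0.0003,0.0002,0,0,0.085,-0.0006,0.0004,0,0,0.085,-0.0008,0.0006,0,0,0.085,-0.0011,0.0007,0,0,0.085,-0.0013,0.0009,0,0,0.085,-0.0015,0.001,0,0,0.085,-0.0016,0.0011,0,0,0.085,-0.0016,0.0011,0,0,0.085,-0.0016,0.0011,0,0,0.085,-0.0016,0.0011,0,0]

```text
clock: 18.65
position: [0.5942, 0.0211, -0.0069]
ee_rot: [0.274, 0.962, -0.001, -0.002]
ft_force: [-15.8, -2.2, 10.7]
grip_width: 0.995
```

```bash
python3 look.py p .673 .051
```

```text
t 18.65 pos [ 0.5942  0.0211 -0.0069] xyaw 148.2 F [-15.79  -2.21  10.7 ] j [ 0.46  0.6  -0.72  1.72  0.46  1.01  0.58]
scene pot [0.6733 0.0491] rms 0.0017 790 in tool [-0.05249675  0.0655092  -0.00038039]
  z 0.14 [0.6823 0.039 ] 90
  z 0.2 [0.6779 0.0384] 51
  z 0.255 [0.6774 0.0383] 109
  finger low z [0.029 0.038 0.046 0.076] 495
side pot [0.6738 0.0508] rms 0.0019 878 in tool [-0.05202978  0.06721668 -0.00038459]
  z 0.14 [0.6733 0.0606] 150
  z 0.2 [0.6691 0.0605] 90
  z 0.255 [0.6677 0.0621] 169
  finger low z [0.03  0.034 0.04  0.057] 1109
```

It is home: the force rises to 16 N and the pot moves no further. I release slowly and retreat straight back.

Request:
jog_arm:
  steps: [0.085,0.0006,-0.0004,0,0,0.085,0.0012,-0.0008,0,0,0.085,0.0018,-0.0012,0,0,0.085,0.0026,-0.0018,0,0,0.085,0.0045,-0.003,0,0,0.085,0.009,-0.006,0,0,0.085,0.016,-0.011,0,0,0.085,0.026,-0.018,0,0,0.085,0.038,-0.026,0,0,0.085,0.05,-0.034,0,0]

```text
clock: 19.75
position: [0.5351, 0.0184, -0.0068]
ee_rot: [0.274, 0.962, -0.0, 0.0]
ft_force: [0.1, 0.6, -0.2]
grip_width: 0.998
```

Request:
jog_arm:
  steps: [0.085,0.008,-0.006,-0.01,0,0.085,0.016,-0.011,-0.02,0,0.085,0.024,-0.017,-0.03,0,0.085,0.032,-0.022,-0.04,0,0.085,0.038,-0.026,-0.055,0,0.085,0.04,-0.027,-0.07,0,0.085,0.04,-0.027,-0.085,0,0.085,0.04,-0.027,-0.095,0,0.085,0.04,-0.027,-0.1,0,0.085,0.04,-0.027,-0.1,0]

```text
clock: 20.75
position: [0.4883, 0.0167, 0.0938]
ee_rot: [0.274, 0.962, 0.0, 0.001]
ft_force: [0.4, -0.2, -1.1]
grip_width: 0.993
```

```bash
python3 look.py q .673 .051;  python3 - <<'E'
import cv2
a=cv2.imread('pics/scene_q.png')[110:330,250:450];b=cv2.imread('pics/side_q.png')[170:390,180:380]
import numpy as np
im=cv2.resize(np.hstack([a,b]),(800,440),interpolation=cv2.INTER_CUBIC);im=cv2.convertScaleAbs(im,alpha=1.5);cv2.imwrite('pics/q.png',im)
from h import *
for n in ["scene","side"]:
  for tg in ("0","_q"):
    f=np.load(f"pics/{n}{tg}.npz");p=f['p'];d=f['d'];W=cloud(p,d,f['K'],f['T']);W[d==0]=9
    hs=cv2.cvtColor(p,cv2.COLOR_RGB2HSV);out=[]
    for y in (-.133,-.051,.155,.237):
        x=.682-(y-.05)*.042
        m=(W[...,2]>.055)&(W[...,2]<.075)&(hs[...,1]<40)&(np.hypot(W[...,0]-x,W[...,1]-y)<.045)
        P=W[m][:,:2]
        if len(P)>10:
            s=least_squares(lambda q:np.hypot(*(P-q).T)-.031,P.mean(0),loss='soft_l1',f_scale=.002);out.append(s.x.round(4).tolist())
    print(n,tg,out)
E
```

```text
t 20.75 pos [0.4883 0.0167 0.0938] xyaw 148.1 F [ 0.36 -0.16 -1.14] j [ 0.67  0.24 -0.87  1.92  0.21  1.08  0.73]
scene pot [0.6731 0.0492] rms 0.0017 781 in tool [-0.13979349  0.12512861  0.00019554]
  z 0.14 [0.6821 0.0395] 92
  z 0.2 [0.6769 0.0381] 52
  z 0.255 [0.6775 0.0381] 106
  finger low z [0.133 0.136 0.143 0.15 ] 329
side pot [0.6737 0.0507] rms 0.0019 1274 in tool [-0.13950446  0.12673938  0.00019592]
  z 0.14 [0.6735 0.0598] 151
  z 0.2 [0.6694 0.0603] 93
  z 0.255 [0.6678 0.0618] 168
  finger low z [0.126 0.129 0.132 0.141] 523
scene 0 [[0.6902, -0.1358], [0.6869, -0.0543], [0.679, 0.1516], [0.676, 0.2335]]
scene _q [[0.6905, -0.136], [0.6872, -0.054], [0.6785, 0.1516], [0.6755, 0.2335]]
side 0 [[0.6894, -0.1308], [0.6862, -0.0488], [0.678, 0.1572], [0.6746, 0.2389]]
side _q [[0.6903, -0.1303], [0.6887, -0.0481], [0.6781, 0.1569], [0.6745, 0.2389]]
```

View pics/q.png

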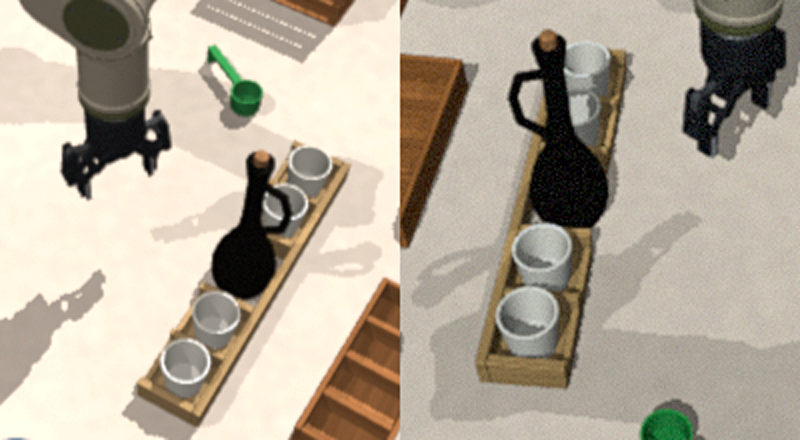

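The pot stands upright in the bay and stayed put after release. The cups are where they were: all are within 1 mm, except cup1 in the side view, which is partly hidden by the pot. Handing in.

```bash
python3 -c "
from workcell import manip
print(manip.hand_in())"
```

```text
the job is handed in; nothing more can be done
None
```

The pot is standing upright in the middle bay, home against the back board, and the job is handed in at about 21 s on the clock. I pushed it low on the belly with one corner of an open finger, diagonally until it lined up with the bay, then straight in. It was never gripped or lifted, and I planned the pushes to keep the gripper clear of the neck and handle.

**Last checks**
- **Home:** both cameras put the pot at about (0.673, 0.050), within 1–2 mm of the bay centre line. At the last nudge the force rose from 7 to 16 N and the pot did not move. It stayed there after I released it.
- **Upright:** the neck sits over the belly as it did at the start, within about 2 mm.
- **Force:** the reading while sliding was about 3–4 N, and the highest I saw was 19 N, in the final press against the board.
- **Bystanders:** three cups are within 1 mm of where they were. The scoop looks unmoved in the pictures. I did not re-measure the pan and dish, but the arm only passed well above the pan and never came near the dish while low.

**Disagreements**
- **Fingertips:** all three cameras showed the open fingertips about 37 mm short of the TCP, where the description puts them slightly ahead of it. I set the pushing height by the cameras.
- **Camera offset:** the two fixed cameras differ by 1–5 mm in y, so I averaged them.
- **cup1:** the side view shows it 2.5 mm off. The pot now partly hides it there, and the scene camera shows no movement.

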